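Move the snap cap to the new roll of bag tape and press it home

TASK

The tape on one of the two upright holders is used up (bare cardboard core), and the other holder carries a new full roll that has no cap yet. Pull the black snap cap straight up off the empty holder, set it over the stud of the holder with the full roll and press it down until it clicks, then keep pressing until the springy brake washer under it is fully down. Finish while still holding the cap pressed fully down: do not let go or ease off at the end, and leave the jar, the scraper and the spare roll where they are.

Things in the scene. Friction and masses are not known exactly. Their poses are not given: they have to be found in the camera images.
- cap_mid (a point): Centre of the black snap cap, 48 mm tall, half-way up, z up. Round. Skirt 36 mm in diameter and 26 mm tall, open below with a 20 mm bore; on it a grip knob 26 mm in diameter, 22 mm tall, spanning 2 to 24 mm above this point, with a 5 mm wide shoulder at its foot. 50 g. It starts snapped on the empty holder. Pulling it off straight up takes about 10 to 15 N in the first 7 mm; it is clear after 20 mm.
- full_tip (a point): Tip of the upright steel stud of the holder with the full roll, 64 mm above the table, z up. Stud 17 mm in diameter, top 6 mm tapering to 8 mm. Four sprung balls stand 3.5 mm proud, 11.5 mm below the tip. Pushing on the cap: cap_mid meets the balls about 14 mm above the tip (push 10 to 15 N), clicks and the force drops at 10 mm, touches the brake washer at 7 mm and is fully down at 3 mm.
- empty_tip (a point): Tip of an equal stud on the holder with only a bare cardboard core (44 mm in diameter, top 40 mm above the table), 64 mm above the table; no sprung washer here. At the start it is hidden inside the cap, whose cap_mid is 5 mm above it. Fixed to the table, same square base.
- washer (a joint): How far the brake washer on the full holder is pressed down: 0 m free (its top 47 mm above the table) to 0.004 m fully down. Spring: 2 N to start moving, about 9 N at full travel, where it meets a hard stop.
- cap: The same snap cap; origin at the centre of its lower rim, 24 mm below cap_mid, z up.
- jar_mid (a point): Centre of a glass jar with a steel lid, 60 mm in diameter, 90 mm tall, standing; a bystander.
- scraper_mid (a point): Middle of a bench scraper lying flat: wooden grip bar 110 mm long and 22 mm thick, steel blade 110 mm wide; a bystander.
- spare_roll_mid (a point): Centre of a spare tape roll lying flat, 90 mm in diameter, 28 mm high, with an open 72 mm core; a bystander.
- full_base (a point): Underside centre of the holder with the full roll, fixed to the table: grey square base 110 mm wide and 12 mm high, on it a white tape roll 90 mm in diameter (top 40 mm above the table), above that the dark brake washer, 34 mm in diameter, around the stud.
Mind the look-alikes: they are no part of the job. Leave any purple or red look-alike of the part that bears empty_tip alone. Of the things that look like the cap, the larger one is meant.

How it is judged:
By the outcome, as a careful person would: the job done as asked, in the order asked, and still so for the second after the job is handed in, while the arm keeps its last pose, push and grip.
It also fails if it takes over 46 s, if anything falls off the work surface, if the arm or the gripper's body presses on something with over 40 N, if the wrist force passes 120 N, or if a joint passes its speed limit or range.

ROBOT

A 6-joint arm with a two-finger parallel gripper is mounted at the origin on the work surface. World frame = base frame: x ahead of the robot, y to its left, z up, the work surface at z = 0. Lengths are in m, angles in rad, forces in N, time in s.
With the tool pointing down it reaches from about 0.35 to 0.975 m from the base axis. Payload 4.9 kg.
Tool frame: the origin (TCP) lies at the very end of the fingers, on their centre line; the grasp point (between the pads) lies 19 mm behind it (ctrl.grasp_offset is the distance from the TCP to the grasp point, in m); z points along the fingers, y is the line along which they close (so a half turn about z gives the same grasp; the last joint's range is limited). The gripper opens to 85 mm and grips with 20 to 120 N. Pads are 22 mm wide; open, the fingers measure 114 mm over their backs; the gripper's body (76 mm by 85 mm) begins 54 mm behind the grasp point. The pads swing forward as they close: fully open they stand 13 mm farther back than shut.
Start: joints at [-1.421, 0.053, 1.613, -0, 1.476, -0.119], TCP at [0.166, -0.603, 0.231] pointing down, gripper open.
Joint ranges: [-3.01, 3.01], [-1.01, 2.22], [0.06, 2.58], [-1.02, 4.17], [0.09, 2.62], [-3.14, 3.14]. Speed limits (rad/s): [2.57, 2.57, 3.14, 3.14, 3.14, 3.14].

INTERFACE

Orientations are given as [roll, pitch, yaw] about the fixed x, y, z axes, in that order (R = Rz(yaw) Ry(pitch) Rx(roll)).
In Python, from bench import telemetry, imaging, ctrl gives the robot as it stands. The module is installed in compiled form; this text tells all that it offers.
- The arm moves only by the tool step_arm, never from a script. Its argument "series" is text: rows parted by semicolons, each of 7 numbers parted by spaces: the turn, a rotation vector about the tool's x, y, z in rad, then the shift along the tool's x, y, z in mm, then the finger opening in mm, from 0 to 85.4. A call has 1 to 12 rows; each row is the pose to reach, as a shift and turn from the pose commanded when the call began, along the tool's axes at that moment; what a row does not reach only later rows make up. A row lasts 1/10 s, in which the tool goes at most 50 mm and 8.59 degrees, less where a joint would pass 70% of its speed; a pose out of reach is approached as far as the arm can. A call with a gripper value outside its range is refused whole. The fingers move at their own pace and stop on an object; the grip force is fixed at half the most. Time passes only in rows, so rows that repeat a pose let the fingers close. It gives the time, the measured TCP pose, the force, the opening and the grip force at its end, in the units of the state.
- telemetry.get_obs(): the state, without advancing time (a new reading comes with each control period).
- imaging.camera(name): name is "scene" or "side" or "wrist"; returns a dict with "frame" (384x512x3 uint8, red, green, blue), "fx", "fy", "cx", "cy" (pixels), "k1" (the pictures are not rectified: a ray, as slopes to the right and down, at radius r is drawn at 1 + k1 r^2 times it, then the intrinsics apply), "rvec" (rotation vector, rad) and "tvec" (3), from world to camera coordinates, as OpenCV has them. Camera axes: x right, y down, z forward; pixel columns grow to the right and rows downward; lengths in m; the calibration is good to about 2 mm. A picture is of the moment at which its call begins. There is no depth.
- ctrl.hand_in(): hands the job in; it is judged then, once.
The state is a dict: "clock": time; "joint_pos": joint angles; "qd": joint speeds; "tau": joint torques, N m; "tcp_pos": TCP position; "eef_rot": TCP orientation; "wrist_force": force on the tool from outside, world axes, zero at the start; "ft_torque": the same for the moment, N m; "gripper_width": finger opening in m; "grasp_force": force on a finger pad.
Only numpy, scipy, OpenCV 4.12 (cv2) and the standard library are available. Lean on these libraries where they do the work, as an engineer would, in place of code of your own. Each camera call takes 0.05 s, during which the arm holds its last target. There are 200 camera calls.

## Working session

There is one attempt and no reset: what is moved stays moved. The work goes in short steps, Python scripts to look and compute and a tool call to move; the robot and the scene stay as the last step left them, time stands still between calls to the robot, and variables do not carry over. Pictures are saved under pics/ and viewed, at most 10 in all, crops included, and the job is handed in when it is done.

Besides the shell and the picture viewer there is one more tool, called after "Emit:" as name(argument=value, ...) on one line, values as JSON. step_arm: Moves the arm, as the interface text tells. Its arguments: {"type":"object","properties":{"series":{"type":"string"}},"required":["series"]}

```bash
mkdir -p pics; cat > h.py <<'E'
import numpy as np, cv2
from bench import telemetry, imaging, ctrl
def cam(n):
    c=imaging.camera(n); np.savez(f'/tmp/{n}.npz',**c); return c
def load(n): return {k:v for k,v in np.load(f'/tmp/{n}.npz').items()}
def save(c,name,crop=None,scale=1):
    f=c['frame'][:,:,::-1]
    if crop: x0,y0,x1,y1=crop; f=f[y0:y1,x0:x1]
    cv2.imwrite(f'pics/{name}.png',cv2.resize(np.ascontiguousarray(f),None,fx=scale,fy=scale,interpolation=cv2.INTER_CUBIC))
def R(c): return cv2.Rodrigues(np.array(c['rvec'],float))[0]
def ray(c,u,v):
    d=np.array([(u-c['cx'])/c['fx'],(v-c['cy'])/c['fy']],float); s=d.copy()
    for _ in range(30): s=d/(1+c['k1']*(s@s))
    r=R(c); o=-r.T@np.ravel(c['tvec']); w=r.T@np.array([s[0],s[1],1]); return o,w/np.linalg.norm(w)
def atz(c,u,v,z):
    o,w=ray(c,u,v); return o+w*(z-o[2])/w[2]
def tri(L):
    A=0;b=0
    for c,u,v in L:
        o,w=ray(c,u,v); P=np.eye(3)-np.outer(w,w); A=A+P; b=b+P@o
    x=np.linalg.solve(A,b); return x
def proj(c,p):
    q=R(c)@np.array(p,float)+np.ravel(c['tvec']); s=q[:2]/q[2]; s=s*(1+c['k1']*(s@s)); return c['fx']*s[0]+c['cx'],c['fy']*s[1]+c['cy']
E
python3 - <<'E'
from h import *
a=cam('scene');b=cam('side')
im=np.vstack([a['frame'],b['frame']])
cv2.imwrite('pics/a1.png',cv2.resize(a['frame'][:,:,::-1],(800,600)))
cv2.imwrite('pics/a2.png',cv2.resize(b['frame'][:,:,::-1],(800,600)))
for c in(a,b):print(ray(c,256,192),c['fx'])
print(telemetry.get_obs())
E
```

```text
(array([ 1.11192746, -0.19335988,  0.98464498]), array([-0.50217848,  0.16503661, -0.84886965])) 417.22188890443584
(array([0.48279834, 0.69387192, 0.61548334]), array([ 0.0604581 , -0.79687561, -0.60111071])) 387.1063659522616
{'clock': 0.1, 'joint_pos': array([-1.42096222e+00,  5.33055478e-02,  1.61417118e+00,  3.23542746e-05,
        1.47599423e+00, -1.19012944e-01]), 'qd': array([-0.00134505, -0.00075481, -0.00131386,  0.00098798, -0.00078683,
        0.00012319]), 'tau': array([-6.65273292e-04, -3.94902778e+01, -3.71362495e+01, -1.26393998e-04,
        3.89614303e-03, -7.84094624e-06]), 'tcp_pos': array([ 0.16592864, -0.60198351,  0.23016818]), 'eef_rot': array([-3.13973146e+00, -2.54990504e-04,  2.68843717e-01]), 'wrist_force': array([ 0.24107621, -0.31100425, -0.16615456]), 'ft_torque': array([-0.07753677,  0.0005371 , -0.0037711 ]), 'grasp_force': 0.0, 'gripper_width': 0.08540664823567283}
```

View pics/a1.png

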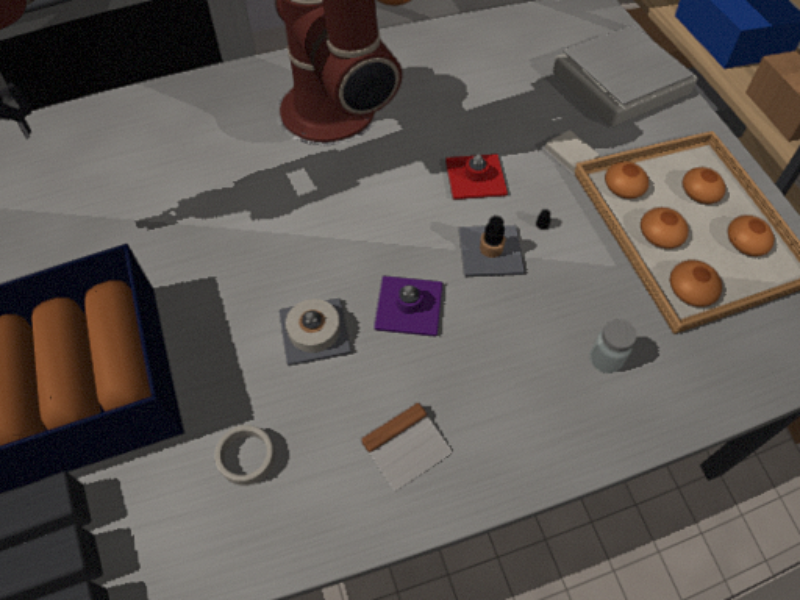

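View pics/a2.png

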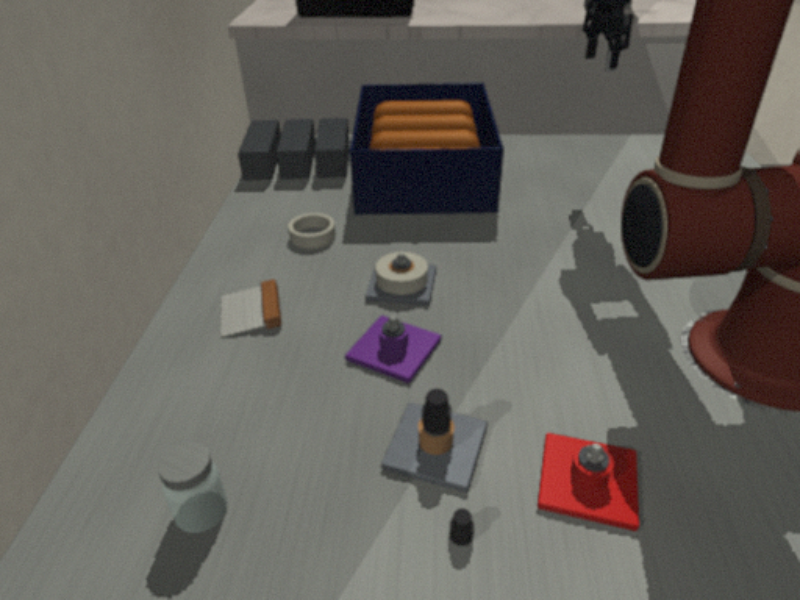

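Scene view (800x600 px): the black cap on the grey empty holder is at (494,235) and the full roll with its bare stud is at (313,322). In the side view they are at (436,410) and (401,270).
Candidates: for the cap, the large black one (494,235) or the small loose one (544,219), so I choose the large one. For holders, grey with core (494,250), red (478,175), purple (409,305) and grey with full roll (313,325), so I use the two grey ones. I'll check this in a close crop.

```bash
python3 - <<'E'
from h import *
a=load('scene');b=load('side')
def cr(c,u,v,w=40):
    u,v=int(u*.64),int(v*.64); return cv2.resize(c['frame'][v-w:v+w,u-w:u+w,::-1],(400,300) if 0 else (300,300),interpolation=cv2.INTER_CUBIC),(u-w,v-w)
L=[cr(a,494,235),cr(b,436,425),cr(a,313,322),cr(b,401,270)]
cv2.imwrite('pics/b1.png',np.vstack([np.hstack([L[0][0],L[1][0]]),np.hstack([L[2][0],L[3][0]])]))
print([l[1] for l in L])
s=.64
print('cap',tri([(a,495*s,222*s),(b,436*s,396*s)]),'stud',tri([(a,312*s,313*s),(b,401*s,256*s)]))
for n,u,v in(('jar',618,330),('scr',400,430)):print(n,atz(a,u*s,v*s,.05))
E
```

```text
[(276, 110), (239, 232), (160, 166), (216, 132)]
cap [0.48221948 0.18869745 0.09198512] stud [ 0.54447668 -0.16012921  0.06327147]
jar [0.72955711 0.31476259 0.05      ]
scr [ 0.77826167 -0.08414496  0.05      ]
```

View pics/b1.png

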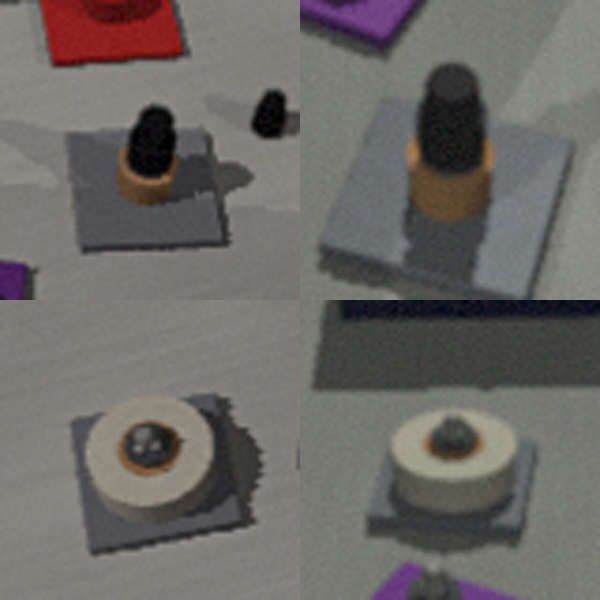

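The crop confirms it: the large black cap sits on the bare core on the grey base (cap top at crop (155,117) and (453,82)). The full roll's bare stud is at (150,440) and (453,425).

```bash
cat >> h.py <<'E'
def shift(p):
    o=telemetry.get_obs(); r,pi,y=o['eef_rot']
    from scipy.spatial.transform import Rotation as Ro
    M=Ro.from_euler('xyz',o['eef_rot']).as_matrix()
    return np.round(M.T@(np.array(p)-o['tcp_pos'])*1000,1)
E
python3 - <<'E'
from h import *
a=load('scene');b=load('side')
print('cap',tri([(a,317.3,141.2),(b,279.8,253.9)]))
print('box',atz(a,128*.64,245*.64,.1),atz(a,155*.64,380*.64,.1),'small',atz(a,544*.64,215*.64,.03))
print(shift([.36,-.15,.25]),shift([.46,.19,.25]))
E
```

```text
cap [0.48070544 0.19077963 0.09308764]
box [ 0.33323875 -0.43514699  0.1       ] [ 0.60772329 -0.4190771   0.1       ] small [0.45286176 0.31140344 0.03      ]
[ 307.2 -384.2  -19. ] [ 493.9 -685.5  -18.4]
```

Emit:
step_arm(series="0 0 0 155 -190 -20 85; 0 0 0 155 -190 -20 85; 0 0 0 155 -190 -20 85; 0 0 0 155 -190 -20 85; 0 0 0 155 -190 -20 85; 0 0 0 305 -385 -20 60; 0 0 0 305 -385 -20 60; 0 0 0 305 -385 -20 60; 0 0 0 305 -385 -20 60; 0 0 0 305 -385 -20 60; 0 0 0 305 -385 -20 60; 0 0 0 305 -385 -20 60")

```text
clock: 1.3
tcp_pos: [0.3579, -0.1495, 0.251]
eef_rot: [3.141, 0.0, 0.272]
wrist_force: [-0.7, -0.7, -0.1]
gripper_width: 0.0602
grasp_force: 0.0
```

```bash
python3 - <<'E'
from h import *
print(telemetry.get_obs()['tcp_pos'],shift([.48,.19,.20]))
w=cam('wrist');save(w,'w1');print(ray(w,256,192),w['fx'],proj(w,[.545,-.16,.064]))
E
```

```text
[ 0.3578996  -0.14945032  0.25099493] [ 208.9 -294.2   50.8]
(array([ 0.43076655, -0.12945779,  0.39458344]), array([-0.28208289, -0.09395745, -0.95477811])) 300.68648255756614 (np.float64(312.7207288982), np.float64(-6.062977424166803))
```

Emit:
step_arm(series="0 0 0 209 -294 51 60; 0 0 0 209 -294 51 60; 0 0 0 209 -294 51 60; 0 0 0 209 -294 51 60; 0 0 0 209 -294 51 60; 0 0 0 209 -294 51 60; 0 0 0 209 -294 51 60; 0 0 0 209 -294 51 60; 0 0 0 209 -294 51 60; 0 0 0 209 -294 51 60")

```text
clock: 2.35
tcp_pos: [0.4815, 0.1867, 0.2]
eef_rot: [3.141, 0.001, 0.267]
wrist_force: [-0.5, -0.9, 0.3]
gripper_width: 0.0601
grasp_force: 0.0
```

```bash
python3 - <<'E'
from h import *
print(telemetry.get_obs()['tcp_pos'])
w=cam('wrist');save(w,'w2',None,1.5);print(ray(w,256,192),proj(w,[.4805,.1905,.093]),proj(w,telemetry.get_obs()['tcp_pos']))
E
```

```text
[0.48153267 0.18672499 0.20003305]
(array([0.55457777, 0.20644492, 0.34357292]), array([-0.28300461, -0.0930936 , -0.95458995])) (np.float64(246.66787377746877), np.float64(189.31770534385615)) (np.float64(251.17576648183143), np.float64(247.87615042032775))
```

View pics/w2.png

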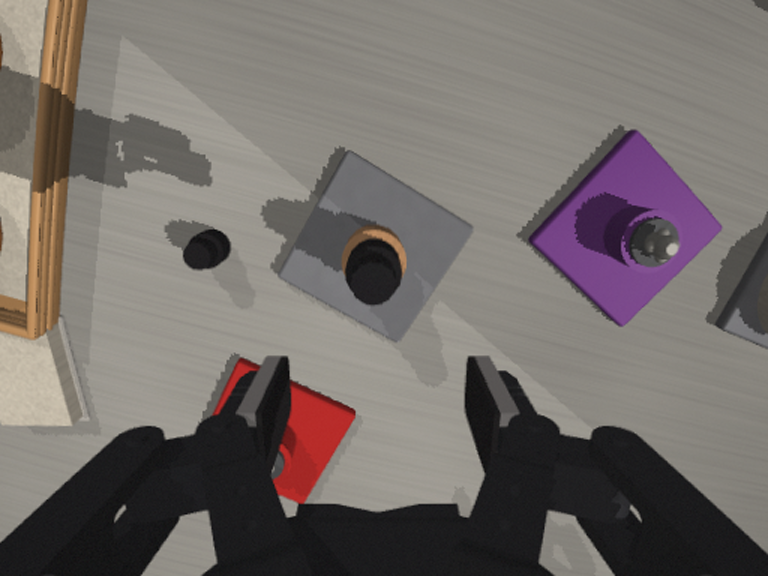

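The wrist view shows the cap top centred at about (374,281) of 768x576. The grey base corners are (348,151), (472,226), (397,341) and (277,272), and the fingers straddle it.

```bash
python3 - <<'E'
from h import *
w=load('wrist')
P=[atz(w,u/1.5,v/1.5,.012) for u,v in((348,151),(472,226),(397,341),(277,272))]
print(np.mean(P,0))
# cap blob: dark pixels; lower part = knob top
g=w['frame'].max(2)[140:210,215:285]; m=(cv2.resize(g,None,fx=4,fy=4,interpolation=3)<40).astype('uint8')
n,l,s,c=cv2.connectedComponentsWithStats(m);k=1+np.argmax(s[1:,4]);print(s[k],c[k])
g4=np.clip(cv2.resize(g,None,fx=4,fy=4,interpolation=3).astype(float)*5,0,255).astype('uint8');cv2.imwrite('pics/k.png',g4)
p=atz(w,374/1.5,282/1.5,.093);print(p,shift([p[0],p[1],.073]))
for z in(.093,.071,.045):print(proj(w,[p[0],p[1],z]))
E
```

```text
[0.4826506 0.189647  0.012    ]
[   64    80   144   172 19504] [135.36710418 164.19401148]
[0.48226784 0.188576   0.093     ] [  1.3  -1.8 127.3]
(np.float64(249.33333333333354), np.float64(187.9999999999998))
(np.float64(249.4941404709058), np.float64(181.32745940249467))
(np.float64(249.655938736481), np.float64(174.62042380521734))
```

View pics/k.png

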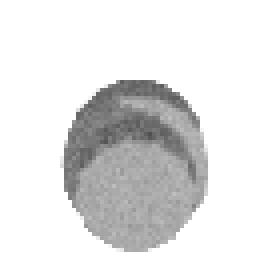

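The knob top is centred at crop (136,195), or full pixel (249,188.7), which puts the cap at about (0.4825, 0.1885).

Emit:
step_arm(series="0 0 0 1.5 -2 40 60; 0 0 0 1.5 -2 80 60; 0 0 0 1.5 -2 100 60; 0 0 0 1.5 -2 115 60; 0 0 0 1.5 -2 122 60; 0 0 0 1.5 -2 126 60; 0 0 0 1.5 -2 126 60; 0 0 0 1.5 -2 126 60")

```text
clock: 3.2
tcp_pos: [0.4831, 0.1911, 0.0757]
eef_rot: [3.142, -0.002, 0.269]
wrist_force: [-1.3, -0.5, -0.3]
gripper_width: 0.0602
grasp_force: 0.0
```

Emit:
step_arm(series="0 0 0 0 0 0 20; 0 0 0 0 0 0 20; 0 0 0 0 0 0 20; 0 0 0 0 0 0 20; 0 0 0 0 0 0 20; 0 0 0 0 0 0 20; 0 0 0 0 0 0 20; 0 0 0 0 0 0 20")

```text
clock: 4.0
tcp_pos: [0.4828, 0.1908, 0.0752]
eef_rot: [3.141, -0.001, 0.269]
wrist_force: [-0.2, -3.3, 5.9]
gripper_width: 0.024
grasp_force: 58.9
```

```bash
python3 - <<'E'
from h import *
o=telemetry.get_obs();print(o['tcp_pos'],o['wrist_force'],o['ft_torque'],o['gripper_width'],o['grasp_force'])
E
```

```text
[0.48279737 0.19078596 0.07521118] [-0.21095523 -3.34435527  5.89417731] [-0.44355621  0.07600736  0.017258  ] 0.023967652298442128 58.90258312225342
```

Emit:
step_arm(series="0 0 0 0 0 -4 20; 0 0 0 0 0 -8 20; 0 0 0 0 0 -12 20; 0 0 0 0 0 -18 20; 0 0 0 0 0 -26 20; 0 0 0 0 0 -40 20; 0 0 0 0 0 -60 20; 0 0 0 0 0 -60 20; 0 0 0 0 0 -60 20")

```text
clock: 4.9
tcp_pos: [0.4826, 0.1911, 0.1354]
eef_rot: [-3.142, -0.002, 0.269]
wrist_force: [-1.4, -0.4, -1.0]
gripper_width: 0.0233
grasp_force: 60.8
```

```bash
python3 - <<'E'
from h import *
o=telemetry.get_obs();print(o['tcp_pos'],o['wrist_force'],o['ft_torque'],o['gripper_width'],o['grasp_force'])
a=cam('side');u,v=[int(x) for x in proj(a,o['tcp_pos'])];print(u,v)
w=cam('wrist');f=cv2.resize(a['frame'][v-60:v+60,u-50:u+50],(400,480));g=cv2.resize(w['frame'][130:290,190:320],(390,480))
cv2.imwrite('pics/c1.png',np.clip(np.hstack([f,g])[:,:,::-1].astype(float)*1.5,0,255))
print(shift([.544,-.16,.135]))
E
```

```text
[0.48260573 0.19113426 0.1353672 ] [-1.40558137 -0.36690434 -0.96595878] [-0.01531433  0.01562448 -0.00406806] 0.023286074426875424 60.75551390647888
278 237
[-32.9 354.8  -1.4][ WARN:0@0.927] global loadsave.cpp:1063 imwrite_ Unsupported depth image for selected encoder is fallbacked to CV_8U.
```

View pics/c1.png

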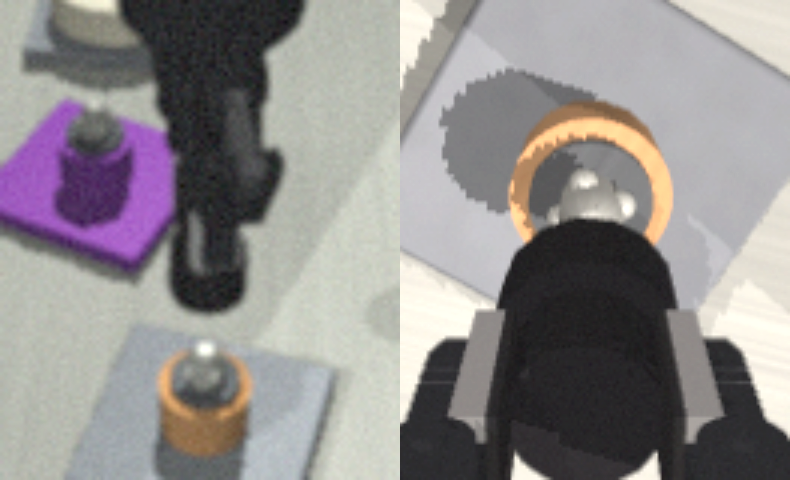

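The cap is off and held straight between the pads. The wrist crop shows the bare empty stud with its balls at (590,195), inside the core. Next I go to a viewing pose just short of the full stud.

Emit:
step_arm(series="0 0 0 -83 355 -5 20; 0 0 0 -83 355 -5 20; 0 0 0 -83 355 -5 20; 0 0 0 -83 355 -5 20; 0 0 0 -83 355 -5 20; 0 0 0 -83 355 -5 20; 0 0 0 -83 355 -5 20; 0 0 0 -83 355 -5 20; 0 0 0 -83 355 -5 20; 0 0 0 -83 355 -5 20; 0 0 0 -83 355 -5 20; 0 0 0 -83 355 -5 20")

```text
clock: 6.2
tcp_pos: [0.4963, -0.1718, 0.139]
eef_rot: [-3.141, 0.0, 0.271]
wrist_force: [0.0, 0.0, -0.4]
gripper_width: 0.0237
grasp_force: 60.8
```

```bash
cp /tmp/wrist.npz /tmp/ref.npz; python3 - <<'E'
from h import *
o=telemetry.get_obs();print(o['tcp_pos'],o['wrist_force'],o['gripper_width'],np.abs(o['qd']).max())
w=cam('wrist');u,v=proj(w,[.5445,-.16,.064]);print(u,v);x,y=int(u)-75,max(0,int(v)-75);print(x,y)
save(w,'s1',(x,y,x+150,y+150),4)
E
```

```text
[ 0.49631319 -0.17182521  0.1389881 ] [ 0.04682797  0.01878179 -0.36285753] 0.023734034909179993 0.004279839226489737
253.3507521921229 136.46086633931816
178 61
```

View pics/s1.png

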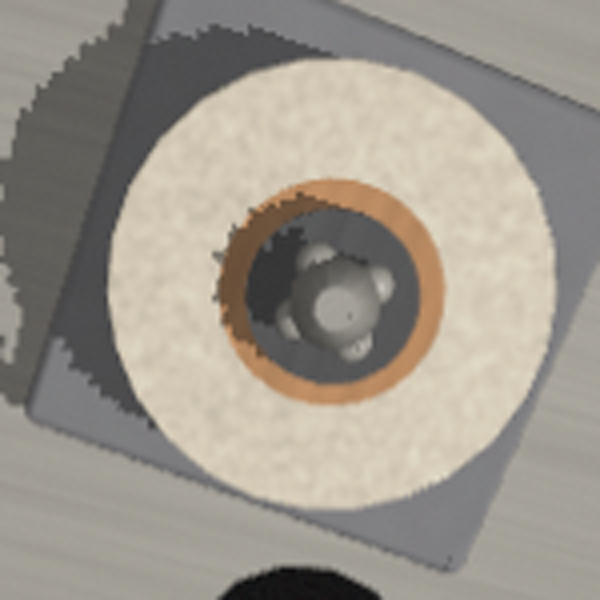

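The stud tip is at crop (341,309), the washer centre at (333,296) and the roll centre at (332,284).

```bash
python3 - <<'E'
from h import *
w=load('wrist')
for u,v,z in((341,309,.064),(335,301,.0525),(333,296,.047),(332,284,.040)):print(atz(w,178+(u-.5)/4,61+(v-.5)/4,z))
# same method on empty stud: check reference pose
E
```

```text
[ 0.54524963 -0.16712789  0.064     ]
[ 0.54513487 -0.16640409  0.0525    ]
[ 0.54538251 -0.16610615  0.047     ]
[ 0.54690642 -0.16567428  0.04      ]
```

```bash
python3 - <<'E'
from h import *
r=load('ref');a=load('scene');b=load('side')
print('empty in ref',atz(r,253.8-.2,196,.040))
print(tri([(a,200,203.3),(b,256.8,132+126/3.75)]))
# roll top circle centre from crops (z=.04): scene crop centre (150,455-..), print projections of both hypotheses
for p in([.5445,-.160],[.5452,-.167]):
  for c,ox,oy in((a,160,166),(b,216,132)):
    for z in(.064,.040):
      u,v=proj(c,[*p,z]);print(p,z,(u-ox)*3.75,(v-oy)*3.75)
E
```

```text
empty in ref [0.48066432 0.18854186 0.04      ]
[ 0.54607622 -0.16199312  0.05505308]
[0.5445, -0.16] 0.064 148.26684579259606 127.33985544640649
[0.5445, -0.16] 0.04 152.22904571511322 144.9158895906142
[0.5445, -0.16] 0.064 151.54342300336296 119.19817503343545
[0.5445, -0.16] 0.04 152.25121645481323 147.7582446492412
[0.5452, -0.167] 0.064 138.65150696186333 130.91694225145446
[0.5452, -0.167] 0.04 142.79723068679067 148.4465996226097
[0.5452, -0.167] 0.064 151.13305825078797 113.76503724846532
[0.5452, -0.167] 0.04 151.842963875566 142.25009271126714
```

Camera biases of about 2 mm remain. I'll move over the stud at the same height as the post-pull reference image and compare images, so the hand-eye bias cancels.

```bash
python3 - <<'E'
from h import *
print(shift([.547,-.164,.1355]))
E
```

```text
[50.9  5.8  3.6]
```

Emit:
step_arm(series="0 0 0 25 3 0 20; 0 0 0 51 6 3.5 20; 0 0 0 51 6 3.5 20; 0 0 0 51 6 3.5 20; 0 0 0 51 6 3.5 20; 0 0 0 51 6 3.5 20")

```text
clock: 6.85
tcp_pos: [0.5465, -0.1655, 0.1359]
eef_rot: [-3.142, 0.0, 0.269]
wrist_force: [0.2, -0.2, -0.1]
gripper_width: 0.0235
grasp_force: 60.8
```

```bash
python3 - <<'E'
from h import *
o=telemetry.get_obs();print(o['tcp_pos'],o['eef_rot'])
w=cam('wrist');r=load('ref')
f=[cv2.resize(c['frame'][150:220,205:305],(400*2//2*1,280),interpolation=cv2.INTER_CUBIC) for c in(r,w)]
f=[cv2.resize(c['frame'][150:230,215:295],(400,400),interpolation=cv2.INTER_CUBIC) for c in(r,w)]
cv2.imwrite('pics/d1.png',np.clip(np.hstack(f)[:,:,::-1]*1.3,0,255).astype('uint8'))
E
```

```text
[ 0.54652973 -0.16551618  0.13585161] [-3.14156998e+00  1.68515246e-04  2.68690016e-01]
```

View pics/d1.png

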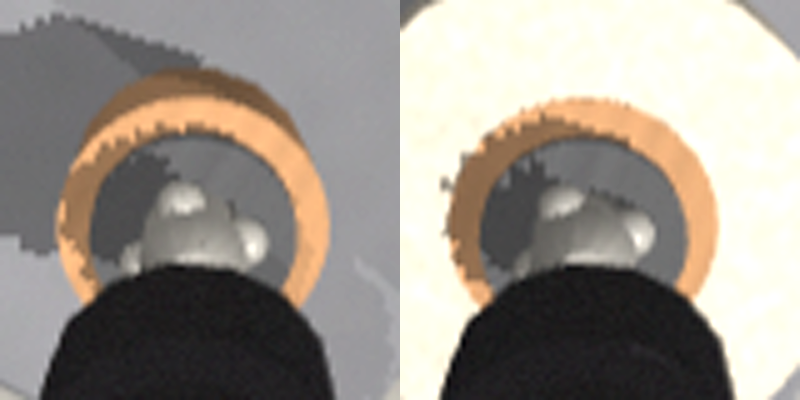

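The ring centre is at (192,–) in the reference and (183,–) now, about 1.6 mm off to tool −y, and it sits slightly lower (~0.5 mm in −x). I'll correct for that and descend.

Emit:
step_arm(series="0 0 0 -0.5 -1.6 0 20; 0 0 0 -0.5 -1.6 20 20; 0 0 0 -0.5 -1.6 35 20; 0 0 0 -0.5 -1.6 43 20; 0 0 0 -0.5 -1.6 47 20; 0 0 0 -0.5 -1.6 49 20; 0 0 0 -0.5 -1.6 49 20; 0 0 0 -0.5 -1.6 49 20")

```text
clock: 7.7
tcp_pos: [0.5467, -0.1644, 0.0875]
eef_rot: [3.141, -0.001, 0.269]
wrist_force: [1.0, -0.2, 0.7]
gripper_width: 0.0242
grasp_force: 60.8
```

Emit:
step_arm(series="0 0 0 0 0 2 20; 0 0 0 0 0 4 20; 0 0 0 0 0 5 20; 0 0 0 0 0 6 20")

```text
clock: 8.1
tcp_pos: [0.5478, -0.1646, 0.0838]
eef_rot: [3.14, -0.003, 0.269]
wrist_force: [-2.7, 1.4, 12.4]
gripper_width: 0.0234
grasp_force: 62.0
```

Emit:
step_arm(series="0 0 0 0 0 1 20; 0 0 0 0 0 2 20; 0 0 0 0 0 2.5 20")

```text
clock: 8.4
tcp_pos: [0.5474, -0.1647, 0.0805]
eef_rot: [3.14, -0.002, 0.269]
wrist_force: [-1.1, 0.0, 4.4]
gripper_width: 0.0235
grasp_force: 61.4
```

Emit:
step_arm(series="0 0 0 0 0 1 20; 0 0 0 0 0 2 20; 0 0 0 0 0 2 20")

```text
clock: 8.7
tcp_pos: [0.5463, -0.1645, 0.0757]
eef_rot: [3.141, -0.0, 0.269]
wrist_force: [3.1, -2.0, -2.5]
gripper_width: 0.0238
grasp_force: 60.5
```

Emit:
step_arm(series="0 0 0 0 0 1 20; 0 0 0 0 0 1 20")

```text
clock: 8.9
tcp_pos: [0.5465, -0.1645, 0.0756]
eef_rot: [3.141, -0.0, 0.269]
wrist_force: [1.4, -1.4, 1.0]
gripper_width: 0.0239
grasp_force: 60.8
```

Emit:
step_arm(series="0 0 0 0 0 1 20; 0 0 0 0 0 2 20; 0 0 0 0 0 2 20")

```text
clock: 9.2
tcp_pos: [0.5466, -0.1644, 0.0744]
eef_rot: [3.141, -0.001, 0.269]
wrist_force: [-0.2, -1.4, 7.3]
gripper_width: 0.0236
grasp_force: 61.3
```

Emit:
step_arm(series="0 0 0 0 0 1 20; 0 0 0 0 0 2 20; 0 0 0 0 0 2 20")

```text
clock: 9.5
tcp_pos: [0.5468, -0.1645, 0.0732]
eef_rot: [3.141, -0.001, 0.269]
wrist_force: [-2.1, -0.1, 9.7]
gripper_width: 0.0238
grasp_force: 61.9
```

Emit:
step_arm(series="0 0 0 0 0 1.5 20; 0 0 0 0 0 3 20; 0 0 0 0 0 3 20")

```text
clock: 9.8
tcp_pos: [0.5472, -0.1646, 0.0729]
eef_rot: [3.141, -0.0, 0.269]
wrist_force: [-9.1, 1.9, 22.0]
gripper_width: 0.0234
grasp_force: 63.2
```

Emit:
step_arm(series="0 0 0 0 0 1 20; 0 0 0 0 0 2 20; 0 0 0 0 0 2 20; 0 0 0 0 0 2 20")

```text
clock: 10.2
tcp_pos: [0.5475, -0.1646, 0.0727]
eef_rot: [3.141, -0.0, 0.269]
wrist_force: [-12.0, 3.3, 31.3]
gripper_width: 0.0235
grasp_force: 64.0
```

```bash
python3 - <<'E'
from h import *
a=cam('side');u,v=[int(x) for x in proj(a,[.547,-.164,.05])]
w=cam('wrist')
f=cv2.resize(a['frame'][v-40:v+40,u-40:u+40],(400,400),interpolation=2);g=cv2.resize(w['frame'][150:270,195:315],(400,400),interpolation=2)
cv2.imwrite('pics/e1.png',np.clip(np.hstack([f,g])[:,:,::-1]*1.5,0,255).astype('uint8'))
o=telemetry.get_obs();print(o['wrist_force'],o['tcp_pos'],o['clock'])
E
```

```text
[-12.31472923   3.72859698  30.94637809] [ 0.54748775 -0.16461534  0.07273155] 10.3
```

View pics/e1.png

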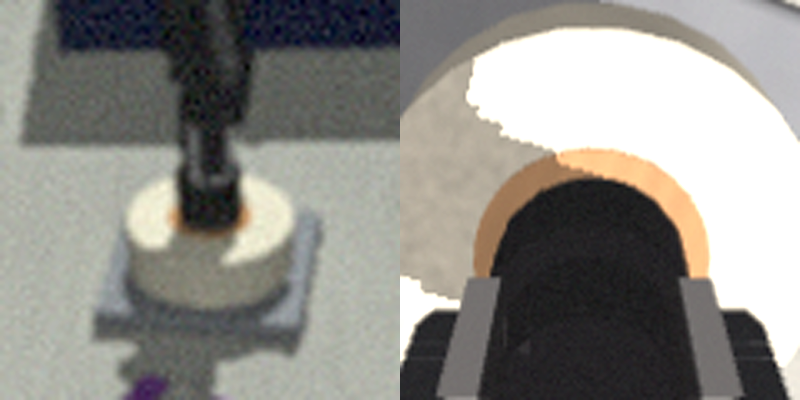

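The cap is seated upright and concentric on the washer, at (210,205) in the side crop and (590,230) in the wrist crop. The force holds steady at 31 N against the hard stop.

```bash
python3 -c "
from bench import ctrl;print(ctrl.hand_in())"
```

```text
the job is handed in; nothing more can be done
None
```

The cap is off the empty holder and clicked onto the full roll's stud, with the brake washer pressed to its hard stop at about 31 N. I handed the job in at about 10 s, still gripping and pressing. The jar, scraper and spare roll were never approached.

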